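# Plug the inlet and draw the pressure pin for a fit test

## Task

Check the fit of the pressure pin in the test block: first take the tapered brass inlet connector from its socket in the turntable, set it nose down in the block's empty inlet port until its flange sits flat on the block, and let go of it. Then grip the head of the steel pressure pin and draw it straight up 30 mm, half out of its bore, without tilting or dragging the block, forcing the pin against the side of its bore or pulling it right out, and finish still holding the pin there, motionless, with the connector still seated. Leave the other parts where they are.

Things in the scene. Friction and masses are not known exactly. Their poses are not given: they have to be found in the camera images.
- block: loose grey test block, 130 x 70 x 68 mm (x, y, z), 2.2 kg, on the bench; origin at the centre of its underside, x along its length, z up. Two vertical holes 60 mm deep in its top, 62 mm apart along its length: the empty inlet port and the bore with the pin. It slides if pushed sideways with 10 to 16 N
- port (a point): centre of the mouth of the empty inlet port, in the block's top face (68 mm high), 31 mm towards the block's +x; hole 19.5 mm in diameter
- bore (a point): centre of the mouth of the pin's bore, in the block's top face, 31 mm towards the block's -x; hole 15 mm in diameter
- pin: polished steel pin, 98 mm long, 0.13 kg, upright in the bore, standing on its floor (8 mm above the block's underside); origin at its lower end's centre, z up. Shaft 14 mm thick to z = 66 mm, then a round head 22 mm across to grip, z = 66 to 98 mm; head starts 6 mm above the block. A dark line on the shaft at z = 28 to 30 mm is level with the block's top when drawn 30 mm. Let go, it drops back
- connector: brass connector, 60 mm tall, 0.11 kg, nose down in the turntable's round socket (hole 22 mm); origin at the nose's lower end, z up. Tapered nose 25 mm long (11 mm thick below, 18 above), flange 32 mm across, z = 25 to 30 mm (rests on the socket's top, 64 mm above the bench), round head 24 mm across to grip, z = 30 to 60 mm. Seated in the port its origin is 43 mm above the block's underside
- turntable: black cast parts turntable, 336 mm in diameter; origin at the centre of its foot on the bench. Six compartments; floor 34 mm and walls 54 mm above the bench, hub knob up to 72 mm. The connector's socket is 105 mm from the centre towards the turntable's x. The platter turns stiffly on its bearing (0.35 N m)
- injector1: injector about 120 mm long lying in a turntable compartment, top 34 mm above the compartment's floor, olive-green rubber cap at one end; bystander; origin under its middle
- injector2: injector about 120 mm long lying in a turntable compartment, top 34 mm above the compartment's floor, olive-green rubber cap at one end; bystander; origin under its middle
- injector3: injector about 120 mm long lying in a turntable compartment, top 34 mm above the compartment's floor, olive-green rubber cap at one end; bystander; origin under its middle
- retainer: steel spring retainer, stepped cup 40 mm across, 18 mm tall, in a turntable compartment; bystander; origin under its centre
- wrench: steel wrench lying flat on the bench; bystander
- jar: amber glass jar 60 mm across, 85 mm tall; bystander; origin under its centre
- shim_tray: dark steel shim tray 110 x 80 x 30 mm on the bench; bystander; origin under its centre

How it is judged:
By the outcome, as a careful person would: the job done as asked, in the order asked, and still so for the second after the job is handed in, while the arm keeps its last pose, push and grip.
It also fails if it takes over 56 s, if anything falls off the work surface, if the arm or the gripper's body presses on something with over 40 N, if the wrist force passes 120 N, or if a joint passes its speed limit or range.

## Robot

A 6-joint arm with a two-finger parallel gripper is mounted at the origin on the work surface. World frame = base frame: x ahead of the robot, y to its left, z up, the work surface at z = 0. Lengths are in m, angles in degrees, forces in N, time in s.
With the tool pointing down it reaches from about 0.3 to 0.75 m from the base axis. Payload 8.5 kg.
Tool frame: the origin (TCP) lies at the very end of the fingers, on their centre line; the grasp point (between the pads) lies 19 mm behind it; x points along the fingers, y is the direction in which the jaws open and shut, and the axes are right-handed (so a half turn about x gives the same grasp; the last joint's range is limited). The gripper opens to 85 mm and grips with 20 to 120 N. Pads are 22 mm wide; open, the fingers measure 114 mm over their backs; the gripper's body (76 mm by 85 mm) begins 54 mm behind the grasp point. The pads swing forward as they close: fully open they stand 13 mm farther back than shut.
Start: joints at [55.903, 21.807, 74.336, -0, 83.858, -12.336], TCP at [0.204, 0.511, 0.231] pointing down, gripper open.
Joint ranges: [-178.18, 178.18], [-50.72, 133.34], [12.68, 142.11], [-81.47, 261.47], [9.98, 163.14], [-165.26, 165.26]. Speed limits (degrees/s): [136.94, 136.94, 180, 180, 180, 180].

## Interface

Orientations are given as a 3x3 rotation matrix whose columns are the frame's x, y, z axes.
In Python, from rig import env, eyes, close_job gives the robot as it stands.
- The arm moves only by the shell command python3 -m pendant 'ROWS' [OPENING] [FORCE]. ROWS is a JSON object of lists of equal length, an entry for each row: "travel": the shift along the world's x, y, z in mm, a list of three; "delta_rot": the turn, a rotation vector about the world's x, y, z in rad, a list of three. In form: {"travel": [[x, y, z], ...], "delta_rot": [[wx, wy, wz], ...]}. A call has 1 to 20 rows; each row shifts and turns the commanded pose from where the row before left it; what a row does not reach is not made up. A row lasts 1/12 s, in which the tool goes at most 41.7 mm and 7.16 degrees, less where a joint would pass 70% of its speed; a pose out of reach is approached as far as the arm can. A call with a gripper value outside its range is refused whole. OPENING is the finger opening in mm, from 0 to 85.4, set as the call begins (- or left out, the last holds). The fingers move at their own pace and stop on an object; FORCE is the grip in N (left out, the last holds). Time passes only in rows, so rows that do not move let the fingers close. It gives the time, the measured TCP pose, the force and the opening at its end, in the units of the state.
- env.observe(): the state, without advancing time (a new reading comes with each control period).
- eyes.get_image(name): name is "side" or "top" or "wrist"; returns the picture (384x512x3 uint8, red, green, blue); there is no depth.
- eyes.camera_model(name): a dict with "vfov" (degrees; the focal length in pixels is half the picture's height over the tangent of half this angle, whatever the lens; pixels are square), "cx", "cy" (the principal point, pixels), "k1" (the pictures are not rectified: a ray, as slopes to the right and down, at radius r is drawn at 1 + k1 r^2 times it, then the intrinsics apply), "pose" (4x4, takes a point from camera to world coordinates). Camera axes: x right, y up, looking along -z (the intrinsics and any distortion apply to the point x, -y, -z); pixel columns grow to the right and rows downward; lengths in m; the calibration is good to about 2 mm. A picture is of the moment at which its call begins: read the wrist's pose just before it. camera_model takes no time and is no camera call; for the wrist camera it gives the pose at the moment of the call.
- close_job(): hands the job in, once; it reports no verdict.
The state is a dict: "time_s": time; "q": joint angles; "qvel": joint speeds; "joint_efforts": joint torques, N m; "position": TCP position; "tool_rot": TCP orientation; "ft_force": force on the tool from outside, world axes, zero at the start; "wrist_torque": the same for the moment, N m; "grip_width": finger opening in m.
Only numpy, scipy, OpenCV 4.12 (cv2) and the standard library are available. Lean on these libraries where they do the work, as an engineer would, in place of code of your own. Each camera call takes 0.05 s, during which the arm holds its last target. There are 200 camera calls.

## Working session

There is one attempt and no reset: what is moved stays moved. The work goes in short steps, Python scripts to look and compute and a shell command to move; the robot and the scene stay as the last step left them, time stands still between calls to the robot, and variables do not carry over. Pictures are saved under pics/ and viewed, about 8 in all and at most 12, crops included, and the job is handed in when it is done.

```bash
mkdir -p pics; ls; cat > h.py <<'E'
import numpy as np, cv2
from rig import env, eyes, close_job
def cam(n):
    m=eyes.camera_model(n); f=192/np.tan(np.radians(m["vfov"])/2); return m,f
def ray(n,u,v,m=None):
    m=m or eyes.camera_model(n); f=192/np.tan(np.radians(m["vfov"])/2)
    d=np.array([(u-m["cx"])/f,(v-m["cy"])/f]); s=d.copy()
    for _ in range(30): s=d/(1+m["k1"]*(s@s))
    P=np.array(m["pose"]); return P[:3,3],P[:3,:3]@np.array([s[0],-s[1],-1])
def onz(n,u,v,z,m=None):
    o,d=ray(n,u,v,m); return o+d*(z-o[2])/d[2]
def proj(n,p,m=None):
    m=m or eyes.camera_model(n); f=192/np.tan(np.radians(m["vfov"])/2)
    P=np.array(m["pose"]); c=P[:3,:3].T@(np.array(p)-P[:3,3]); s=np.array([c[0],-c[1]])/-c[2]
    s=s*(1+m["k1"]*(s@s)); return s*f+[m["cx"],m["cy"]]
def snap(n,name):
    m=eyes.camera_model(n); im=eyes.get_image(n); cv2.imwrite(f"pics/{name}.png",im[:,:,::-1]); return im,m
E
python3 - <<'E'
from h import *
for n in("side","top","wrist"):
    im,m=snap(n,n+"0"); print(n,m["vfov"],m["cx"],m["cy"],m["k1"],np.round(m["pose"],3).tolist())
a=cv2.imread("pics/top0.png")
cv2.imwrite("pics/top0b.png",cv2.resize(a,(800,600),interpolation=cv2.INTER_CUBIC))
s=env.observe();print(s)
E
```

```text
pics
side 47.44217426016428 257.774382909554 188.81272934121142 -0.017013524564611304 [[-0.875, 0.344, -0.342, 0.193], [-0.485, -0.628, 0.609, 0.634], [-0.005, 0.698, 0.716, 0.844], [0.0, 0.0, 0.0, 1.0]]
top 54.1681096733142 255.33173020343378 192.78000520568486 0.012661946747527337 [[-0.005, 0.994, -0.112, 0.466], [-1.0, -0.006, -0.007, -0.046], [-0.008, 0.112, 0.994, 1.105], [0.0, 0.0, 0.0, 1.0]]
wrist 61.64725788379059 261.8954001938714 194.52310581817832 0.018044533646346003 [[0.371, -0.884, -0.283, 0.131], [0.929, 0.353, 0.116, 0.542], [-0.003, -0.306, 0.952, 0.373], [0.0, 0.0, 0.0, 1.0]]
{'time_s': 0.15, 'q': array([ 5.59025913e+01,  2.18308922e+01,  7.43724402e+01,  5.38298781e-04,
        8.38561810e+01, -1.23364746e+01]), 'qvel': array([-0.0007391 , -0.04945928, -0.1516323 ,  0.08446976, -0.09163942,
        0.01227638]), 'joint_efforts': array([ 2.24031181e-03, -4.48623955e+01, -2.31347787e+01, -1.79022568e-04,
        3.70482478e-03,  1.04735740e-06]), 'position': array([0.20378532, 0.51061956, 0.2308789 ]), 'tool_rot': array([[-5.90034164e-04,  3.70735320e-01,  9.28738378e-01],
       [-8.54899044e-04,  9.28738013e-01, -3.70735718e-01],
       [-9.99999461e-01, -1.01272429e-03, -2.31045887e-04]]), 'ft_force': array([0.09862598, 0.1201289 , 0.21952334]), 'wrist_torque': array([ 0.06958415, -0.00813984, -0.02189183]), 'grip_width': 0.0854709414964361}
```

View pics/top0b.png

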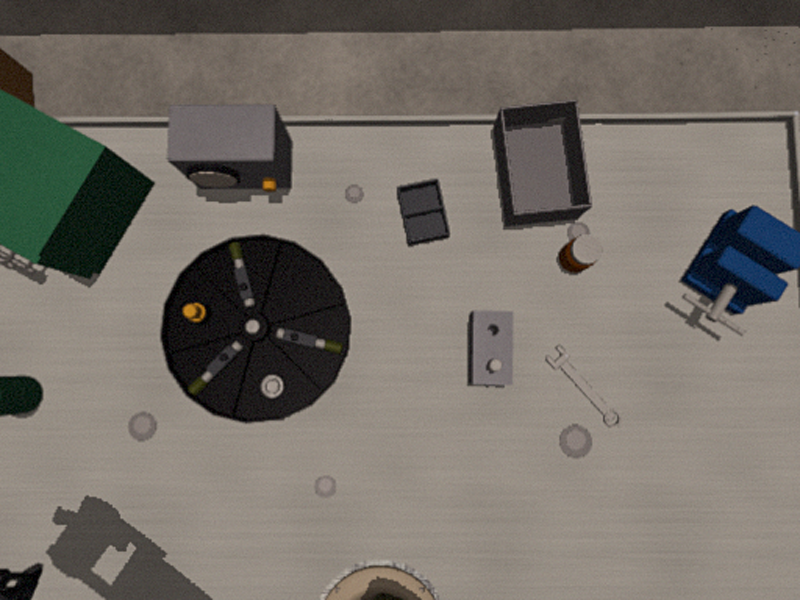

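View pics/side0.png

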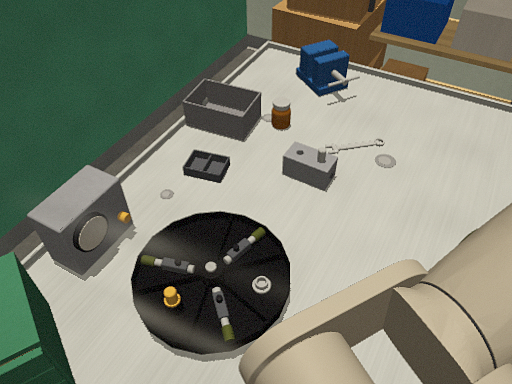

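Top view (scaled 1.5625): connector at about (194,312), block about (470–513, 311–386), with the empty port at (493,330) and the pin head at (494,366). The side view agrees: connector at (171,297), port at (299,152), pin at (321,156).

```bash
python3 - <<'E'
from h import *
T=cv2.imread("pics/top0.png");S=cv2.imread("pics/side0.png")
def comp(mask,near):
    n,l,st,c=cv2.connectedComponentsWithStats(mask.astype(np.uint8)); 
    i=1+np.argmin(np.hypot(*(c[1:]-near).T)+1000*(st[1:,4]<4)); return st[i],c[i],l==i
for nm,im,near in(("top",T,(124,200)),("side",S,(171,297))):
    h=cv2.cvtColor(im,cv2.COLOR_BGR2HSV); m=(h[...,0]>8)&(h[...,0]<32)&(h[...,1]>130)&(h[...,2]>70)
    st,c,l=comp(m,np.array(near)); print(nm,"conn",st,c, [onz(nm,*c,z).round(4) for z in(.08,.099)])
g=cv2.cvtColor(T,cv2.COLOR_BGR2GRAY)
c=g[195:252,296:334]; print(c[14:22,12:26]);print(c[32:46,8:30])
def prt(nm,u,v,z): print(nm,u,v,onz(nm,u,v,z).round(4))
for a in((315.5,211),):prt("top",*a,.068)
for a in((316.5,234),):prt("top",*a,.106)
prt("side",299.5,152.5,.068);prt("side",321.5,152,.106)
cv2.imwrite("pics/z.png",np.hstack([cv2.resize(T[190:255,285:345],(400,433),interpolation=2),cv2.resize(S[130:195,275:335],(400,433),interpolation=2)]))
E
```

```text
top conn [117 194  15  12 130] [123.7        199.06153846] [array([0.5665, 0.3234, 0.08  ]), array([0.5647, 0.3165, 0.099 ])]
side conn [163 286  18  22 291] [171.04467354 296.57388316] [array([0.5645, 0.3254, 0.08  ]), array([0.5553, 0.333 , 0.099 ])]
[[119 117 117 117  85  52  37  28  29  32  65 107 113 117]
 [116 117 116 112  69  56  49  45  31  27  47  98 121 117]
 [116 118 114 111  97 102  63  51  38  29  41  83 116 117]
 [115 119 121 125 117 115 105  52  27  29  62 102 118 119]
 [123 116 115 117 115 113 107  56  29  49  88 118 117 117]
 [121 117 117 117 119 114 107  69  70  91 113 116 121 114]
 [115 116 117 116 118 115 116 109 106 115 119 117 115 114]
 [120 122 118 117 116 114 117 117 116 116 117 121 115 116]]
[[120 122 114 115 115 118 120 111 118 117 114 117 112 117 110 118 119 118
  120 112 114 118]
 [122 118 120 117 118 116 119 111 121 121 119 116 112 117 114 117 115 116
  116 117 120 115]
 [123 119 117 119 118 118 118 122 116 116  99  94 113 111 111 115 114 110
  121 114 116 114]
 [121 121 121 122 119 113 113 118 110  75  75 109 130 141 130 123 113 116
  118 118 115 116]
 [
[... 392 characters left out ...]
117 110  57  41  72 116 145 150 150 151 149 130 116
  118 118 116 120]
 [118 119 119 118 120 120 115  63  50  54  82 119 143 138 136 133 115 113
  112 114 118 116]
 [120 120 118 117 118 121 117 107 102  58  56  69  96 107 114 120 115 114
  117 119 121 118]
 [119 119 119 122 114 118 118 123 114  63  56  65 100 111 116 118 116 113
  114 114 116 117]
 [124 121 119 119 118 117 116 116 119 100 101 110 118 122 115 115 114 118
  118 115 117 114]
 [119 118 119 121 117 115 119 120 119 117 120 118 118 119 118 118 121 114
  118 118 117 115]]
top 315.5 211 [ 0.5317 -0.2038  0.068 ]
top 316.5 234 [ 0.4685 -0.1992  0.106 ]
side 299.5 152.5 [ 0.5318 -0.2014  0.068 ]
side 321.5 152 [ 0.4664 -0.1894  0.106 ]
```

View pics/z.png

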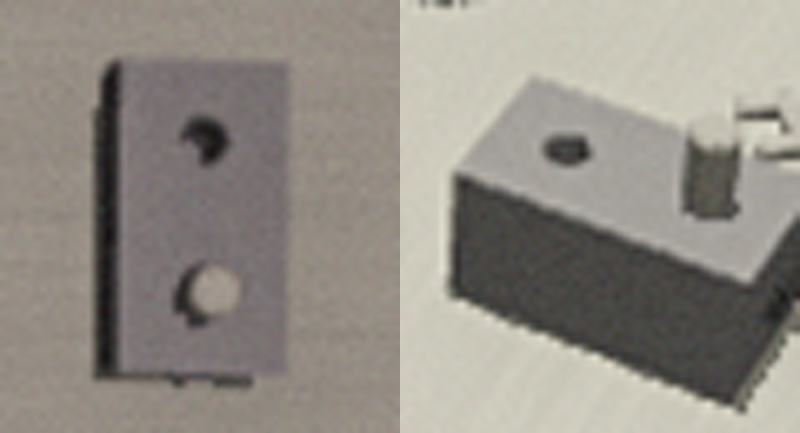

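```bash
python3 -c "
from h import *
print(onz('top',253/1.5625,326/1.5625,.072),onz('side',211,266,.072))"
python3 -m pendant '{"travel":[[22,-12,-1],[22,-12,-1],[23,-11,-1],[23,-12,-1],[22,-12,-1],[23,-11,-1],[23,-12,-1],[22,-12,-1],[23,-11,-1],[23,-12,-1],[22,-12,-1],[23,-11,-1],[23,-12,-1],[22,-12,-1],[23,-11,-1],[22,-12,-1],[0,0,0],[0,0,0],[0,0,0]],"delta_rot":[[0,0,0.0238],[0,0,0.0238],[0,0,0.0238],[0,0,0.0238],[0,0,0.0238],[0,0,0.0238],[0,0,0.0238],[0,0,0.0238],[0,0,0.0238],[0,0,0.0238],[0,0,0.0238],[0,0,0.0238],[0,0,0.0238],[0,0,0.0238],[0,0,0.0238],[0,0,0.0238],[0,0,0],[0,0,0],[0,0,0]]}' 60
python3 - <<'E'
from h import *
s=env.observe(); im,m=snap("wrist","w1"); print(s["time_s"],s["position"],s["tool_rot"].round(4).tolist(),s["grip_width"])
for n,p in(("base",(.565,.324,.064)),("top",(.565,.324,.099)),("tcp",s["position"])): print(n,proj("wrist",p,m))
E
```

```text
[0.54016393 0.2198785  0.072     ] [0.53851992 0.22249431 0.072     ]
time_s: 1.73
position: [0.5644, 0.324, 0.215]
tool_rot: [[-0.001, -0.001, 1.0], [-0.0, 1.0, 0.001], [-1.0, -0.0, -0.001]]
ft_force: [-0.2, 0.7, -0.0]
grip_width: 0.0601
1.7333 [0.56439425 0.32398916 0.2150461 ] [[-0.0009, -0.0008, 1.0], [-0.0001, 1.0, 0.0008], [-1.0, -0.0001, -0.0009]] 0.060094908908724105
base [260.25262128 179.45749645]
top [260.0021904  190.30357908]
tcp [258.39478314 257.64925535]
```

View pics/w1.png

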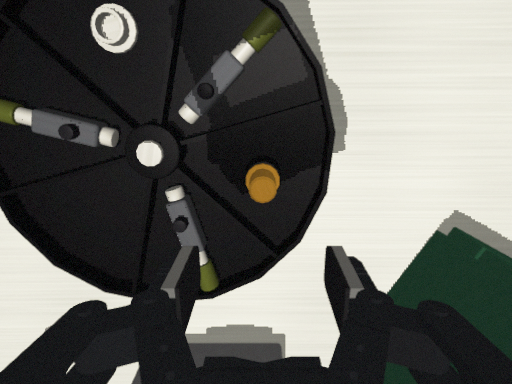

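Wrist view: brass head centred near (263,188), flange just above it; fingertips at about (198,247) and (327,247), hub at (149,153). Next, a precise extraction from the masks.

```bash
python3 - <<'E'
from h import *
im=cv2.imread("pics/w1.png"); h=cv2.cvtColor(im,cv2.COLOR_BGR2HSV)
m=(h[...,0]>8)&(h[...,0]<32)&(h[...,1]>130)&(h[...,2]>70); m[:150]=0;m[220:]=0;m[:,:230]=0;m[:,300:]=0
ys,xs=np.where(m);print("bbox",xs.min(),xs.max(),ys.min(),ys.max())
for y in range(ys.min(),ys.max()+1,3): r=xs[ys==y];print(y,r.min(),r.max(),end="; ")
g=cv2.cvtColor(im,cv2.COLOR_BGR2GRAY);print()
for y in(246,250,256,262,270):print(y,g[y,180:206].tolist(),g[y,320:350].tolist())
cv2.imwrite("pics/w1c.png",np.hstack([cv2.resize(im[160:210,238:288],(400,400),interpolation=2),cv2.resize(im[235:285,180:230],(0,0),fx=4,fy=8,interpolation=2),cv2.resize(im[235:285,310:360],(0,0),fx=4,fy=8,interpolation=2)]))
E
```

```text
bbox 245 279 163 202
163 261 263; 166 253 272; 169 249 275; 172 247 277; 175 246 278; 178 245 279; 181 246 279; 184 245 279; 187 247 278; 190 249 276; 193 249 276; 196 251 274; 199 253 271; 202 259 267; 
246 [27, 58, 81, 82, 82, 83, 81, 85, 84, 82, 84, 82, 77, 49, 34, 34, 23, 32, 84, 100, 94, 88, 71, 48, 37, 22] [239, 240, 239, 240, 239, 239, 187, 65, 66, 64, 64, 88, 104, 106, 104, 108, 106, 99, 103, 102, 106, 107, 195, 240, 239, 239, 238, 239, 240, 240]
250 [76, 83, 86, 85, 85, 88, 85, 86, 86, 86, 85, 55, 28, 16, 24, 17, 19, 22, 22, 87, 95, 93, 97, 84, 54, 22] [237, 238, 237, 238, 238, 186, 56, 19, 16, 17, 18, 26, 16, 65, 87, 87, 83, 83, 85, 87, 85, 83, 83, 93, 190, 236, 237, 237, 237, 237]
256 [87, 86, 88, 89, 87, 84, 84, 86, 58, 28, 21, 23, 6, 20, 15, 21, 19, 14, 16, 141, 195, 199, 189, 172, 149, 124] [236, 238, 238, 237, 220, 140, 21, 22, 14, 19, 20, 20, 16, 22, 24, 44, 75, 85, 86, 89, 85, 86, 86, 86, 86, 87, 93, 115, 128, 129]
262 [85, 86, 85, 85, 88, 73, 44, 25, 22, 15, 15, 20, 24, 21, 17, 23, 23, 18, 13, 71, 200, 220, 211, 203, 191, 180] [235, 235, 234, 235, 187, 57, 17, 17, 15, 15, 22, 20, 17, 20, 22, 20, 23, 23, 46, 72, 86, 88, 87, 83, 84, 83, 85, 87, 87, 82]
270 [85, 88, 58, 33, 23, 13, 20, 24, 20, 20, 22, 19, 19, 22, 23, 17, 21, 19, 27, 25, 65, 89, 93, 95, 94, 90] [232, 230, 233, 214, 135, 23, 17, 23, 17, 19, 14, 15, 14, 16, 20, 15, 23, 16, 16, 19, 21, 40, 71, 83, 85, 87, 85, 85, 83, 86]
```

View pics/w1c.png

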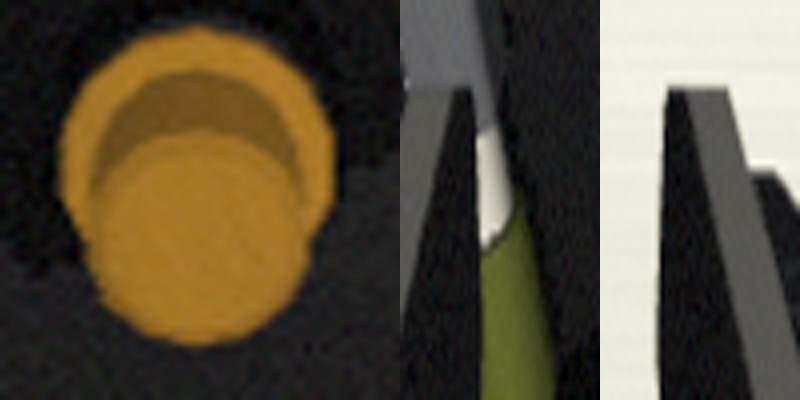

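Fingertip midpoint is at column 262 and the head at column 263, so y agrees with 0.324 once the camera bias is taken out. Descend and grip.

```bash
python3 -m pendant '{"travel":[[0,0,-20],[0,0,-20],[0,0,-20],[0,0,-20],[0,0,-20],[0,0,-15],[0,0,-12],[0,0,-10],[0,0,-8],[0,0,0],[0,0,0]],"delta_rot":[[0,0,0],[0,0,0],[0,0,0],[0,0,0],[0,0,0],[0,0,0],[0,0,0],[0,0,0],[0,0,0],[0,0,0],[0,0,0]]}' 50
python3 -m pendant '{"travel":[[0,0,0],[0,0,0],[0,0,0],[0,0,0],[0,0,0],[0,0,0],[0,0,0],[0,0,0],[0,0,0],[0,0,0]],"delta_rot":[[0,0,0],[0,0,0],[0,0,0],[0,0,0],[0,0,0],[0,0,0],[0,0,0],[0,0,0],[0,0,0],[0,0,0]]}' 20 40
python3 - <<'E'
from h import *
for n in("side","wrist"): snap(n,n+"2")
a=cv2.imread("pics/side2.png")[210:370,100:300];b=cv2.imread("pics/wrist2.png")
cv2.imwrite("pics/c2.png",np.hstack([cv2.resize(a,(480,384)),b[:,100:420]]))
E
```

```text
time_s: 2.7
position: [0.5648, 0.3241, 0.0706]
tool_rot: [[0.0, -0.001, 1.0], [0.0, 1.0, 0.001], [-1.0, 0.0, 0.0]]
ft_force: [1.0, -0.0, 1.2]
grip_width: 0.0499
time_s: 3.53
position: [0.5653, 0.324, 0.0714]
tool_rot: [[0.002, -0.001, 1.0], [0.001, 1.0, 0.001], [-1.0, 0.001, 0.002]]
ft_force: [-0.3, 0.2, 5.8]
grip_width: 0.0225
```

View pics/c2.png

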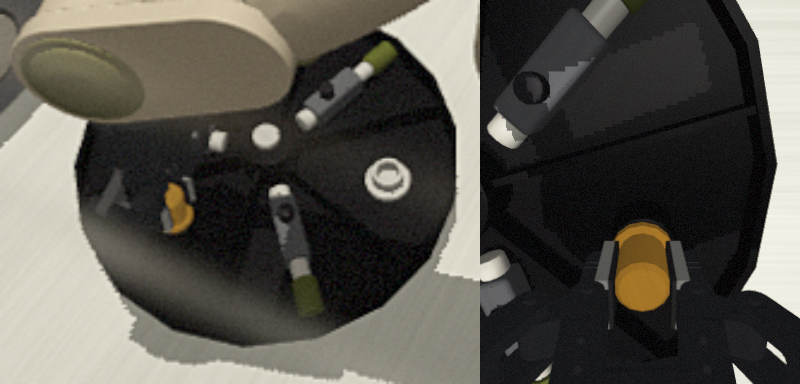

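Connector head sits between the pads (wrist view around (262,285)). Lift and check.

```bash
python3 -m pendant '{"travel":[[0,0,2],[0,0,4],[0,0,8],[0,0,14],[0,0,20],[0,0,25],[0,0,25],[0,0,20],[0,0,10],[0,0,0]],"delta_rot":[[0,0,0],[0,0,0],[0,0,0],[0,0,0],[0,0,0],[0,0,0],[0,0,0],[0,0,0],[0,0,0],[0,0,0]]}'
python3 -m pendant '{"travel":[[-1,-12,0],[-1,-24,0],[-2,-31,0],[-2,-31,0],[-2,-31,0],[-2,-31,0],[-2,-31,0],[-2,-31,0],[-2,-31,0],[-2,-31,0],[-2,-31,0],[-2,-31,0],[-2,-31,0],[-2,-31,0],[-2,-31,0],[-2,-31,0],[-2,-31,0],[-2,-26,0],[-1,-15,0],[0,-15,0]],"delta_rot":[[0,0,0],[0,0,0],[0,0,0],[0,0,0],[0,0,0],[0,0,0],[0,0,0],[0,0,0],[0,0,0],[0,0,0],[0,0,0],[0,0,0],[0,0,0],[0,0,0],[0,0,0],[0,0,0],[0,0,0],[0,0,0],[0,0,0],[0,0,0]]}'
python3 -m pendant '{"travel":[[0,30,0],[0,0,-20],[0,0,-15],[0,0,0],[0,0,0],[0,0,0]],"delta_rot":[[0,0,0],[0,0,0],[0,0,0],[0,0,0],[0,0,0],[0,0,0]]}'
python3 - <<'E'
from h import *
s=env.observe()
for n in("side","wrist","top"):
    im,m=snap(n,n+"3"); print(n,[proj(n,p,m).round(1) for p in((.532,-.203,.068),(.468,-.2,.106),s["position"])])
a=cv2.imread("pics/side3.png")[90:218,240:380];b=cv2.imread("pics/wrist3.png")
cv2.imwrite("pics/c3.png",np.hstack([cv2.resize(a,(420,384)),b[:,80:450]]))
E
```

```text
time_s: 4.47
position: [0.5655, 0.324, 0.201]
tool_rot: [[0.004, -0.001, 1.0], [0.001, 1.0, 0.001], [-1.0, 0.001, 0.004]]
ft_force: [0.2, 0.8, -1.2]
grip_width: 0.0228
time_s: 6.13
position: [0.5287, -0.2343, 0.1969]
tool_rot: [[-0.002, 0.0, 1.0], [0.002, 1.0, -0.0], [-1.0, 0.002, -0.002]]
ft_force: [-0.1, 0.6, -0.3]
grip_width: 0.0227
time_s: 6.63
position: [0.5301, -0.2032, 0.164]
tool_rot: [[0.001, -0.001, 1.0], [-0.0, 1.0, 0.001], [-1.0, -0.0, 0.001]]
ft_force: [0.5, -0.5, 0.1]
grip_width: 0.0228
side [array([299.7, 152.1]), array([322.5, 149.5]), array([302.8, 123.7])]
wrist [array([260.4, 198.9]), array([264.9, 119. ]), array([258.7, 257.2])]
top [array([315.2, 210.9]), array([316.8, 234.2]), array([321.1, 209.2])]
```

View pics/c3.png

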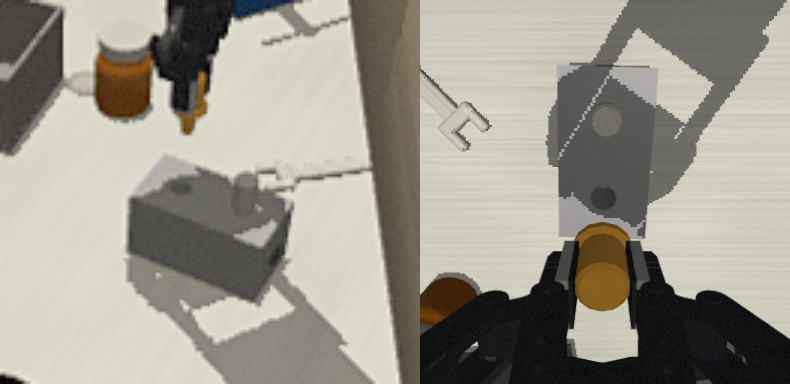

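Held and upright: wrist view shows the port at about (263,198), pin head at (267,121), connector head at (263,287). Now the port offset relative to the grasp, using the same camera so that bias cancels.

```bash
cat > p.py <<'E'
from h import *
def ell(g,x0,x1,y0,y1,thr,dark=True):
    c=cv2.GaussianBlur(cv2.resize(g[y0:y1,x0:x1],(0,0),fx=8,fy=8,interpolation=cv2.INTER_CUBIC),(0,0),4)
    m=((c<thr) if dark else (c>thr)).astype(np.uint8)
    cs=[k for k in cv2.findContours(m,0,1)[0] if cv2.contourArea(k)>64*30]
    for k in sorted(cs,key=cv2.contourArea)[::-1][:3]:
        e=cv2.fitEllipse(k); print("  ell",np.round([(e[0][0]+.5)/8-.5+x0,(e[0][1]+.5)/8-.5+y0,e[1][0]/8,e[1][1]/8],2), cv2.boundingRect(k))
E
python3 - <<'E'
from p import *
s=env.observe(); m=eyes.camera_model("wrist"); im=cv2.imread("pics/wrist3.png"); g=cv2.cvtColor(im,6)
print(s["position"]); print(g[198,245:282:2],g[185:212:2,263],g[121,245:290:2])
for t in(50,60,70): ell(g,243,283,178,222,t)
for t in(95,105,115): ell(g,246,288,100,142,t,False)
hs=cv2.cvtColor(im,40); b=(hs[...,0]>8)&(hs[...,0]<32)&(hs[...,1]>110)&(hs[...,2]>50); b[:215]=0;b[320:]=0;b[:,:225]=0;b[:,300:]=0
for y in(224,228,232,236,260,275,285,295,305): r=np.where(b[y])[0]; print(y,r.min(),r.max(),(r.min()+r.max())/2) if len(r) else 0
E
```

```text
[ 0.53018701 -0.20339522  0.16415686]
[81 80 79 56 57 57 56 58 57 56 57 51 51 50 54 60 78 82 81] [75 80 54 55 59 56 52 57 51 56 53 57 59 81] [ 85  87  84  89 111 110 114 111 115 112 112 112 112 112 110 108 108 108
 100  90  88  88  88]
  ell [263.11 197.81  21.46  24.12] (67, 79, 193, 172)
  ell [262.97 197.8   23.22  25.93] (59, 70, 207, 189)
  ell [266.47 120.87  29.8   30.59] (47, 47, 243, 248)
  ell [250.04 105.86   5.53  17.34] (0, 0, 83, 116)
  ell [266.15 121.13  27.5   28.6 ] (53, 57, 227, 232)
  ell [250.01 105.82   4.86  16.85] (0, 0, 81, 114)
  ell [249.97 105.85   4.38  16.25] (0, 0, 78, 113)
224 250 273 261.5
228 245 280 262.5
232 239 285 262.0
236 237 287 262.0
260 238 286 262.0
275 236 288 262.0
285 235 289 262.0
295 236 288 262.0
305 245 279 262.0
```

```bash
python3 - <<'E'
from p import *
s=env.observe(); m=eyes.camera_model("wrist"); T=s["position"]
def at(t):
    k=dict(m);P=np.array(m["pose"]).copy();P[:3,3]+=np.array(t)-T;k["pose"]=P;return k
m1=at([.56439,.32399,.21505])
P1=onz("wrist",262.6,189.7,.099,m1); F1=onz("wrist",262,180.0,.069,m1)
P3=onz("wrist",263,197.8,.068); Q=onz("wrist",266.3,121,.106)
print("head",P1,"port",P3,"pin",Q, "dist",np.hypot(*(P3-Q)[:2]),"yaw",np.degrees(np.arctan2(*(P3-Q)[1::-1])))
print("target TCP", np.array([.5653,.3240])+(P3-P1)[:2])
# head-top in hand now: row extents -> centre
for z in(T[2]+.026,T[2]+.028,T[2]+.03): print(z, proj("wrist",[T[0],T[1],z]).round(1))
E
```

```text
head [0.56472585 0.32606473 0.099     ] port [ 0.53104947 -0.20101191  0.068     ] pin [ 0.469126   -0.19916506  0.106     ] dist 0.06195100431936166 yaw -1.7083169967288967
target TCP [ 0.53162362 -0.20307664]
0.190156855044395 [257.7 288.4]
0.192156855044395 [257.6 291.2]
0.194156855044395 [257.6 294.2]
```

```bash
python3 - <<'E'
from p import *
s=env.observe(); T=s["position"]; im=cv2.imread("pics/wrist3.png"); sd=cv2.imread("pics/side3.png")
t=np.linspace(0,2*np.pi,60)
def circ(n,c,r): return np.array([proj(n,[c[0]+r*np.cos(a),c[1]+r*np.sin(a),c[2]]) for a in t])
hs=cv2.cvtColor(im,40); b=(hs[...,0]>8)&(hs[...,0]<32)&(hs[...,1]>110)&(hs[...,2]>50); b[:215]=0;b[320:]=0;b[:,:225]=0;b[:,300:]=0
ys,xs=np.where(b);print("seen rows",ys.min(),ys.max())
zt=T[2]+.0276
for nm,z,r in(("headtop",zt,.012),("flangetop",zt-.03,.016),("flangebot",zt-.035,.016)):
    c=circ("wrist",[T[0],T[1]+.0016,z],r);print(nm,c.min(0).round(1),c.max(0).round(1))
A=cv2.resize(im[205:325,200:325],(0,0),fx=3.2,fy=3.2,interpolation=2);B=cv2.resize(sd[85:145,275:335],(384,384),interpolation=2)
for z,r,col in((zt,.012,(255,0,0)),(zt-.03,.016,(0,255,0)),(zt-.06,.0055,(0,0,255))):
    cv2.polylines(A,[((circ("wrist",[T[0],T[1]+.0016,z],r)-[200,205]+.5)*3.2).astype(int)],1,col)
    cv2.polylines(B,[((circ("side",[T[0],T[1],z],r)-[275,85]+.5)*6.4).astype(int)],1,col)
cv2.imwrite("pics/c4.png",np.hstack([A,B]))
E
```

```text
seen rows 222 310
headtop [232.4 264.9] [290.6 315.1]
flangetop [229.8 225.9] [293.6 283. ]
flangebot [230.7 221.9] [292.7 277.6]
```

View pics/c4.png

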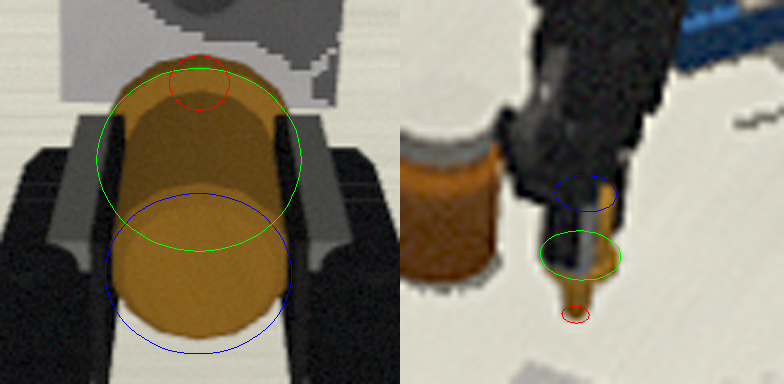

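Head and nose line up with the TCP to within about 1–2 mm in both views, and the port–pin distance measures 61.95 mm against 62 given. Enter the tapered nose partway and watch forces.

```bash
python3 -m pendant '{"travel":[[1.5,0.3,-10],[0,0,-14],[0,0,-14],[0,0,-12],[0,0,-8],[0,0,-6],[0,0,-5],[0,0,-4],[0,0,-3],[0,0,0],[0,0,0]],"delta_rot":[[0,0,0],[0,0,0],[0,0,0],[0,0,0],[0,0,0],[0,0,0],[0,0,0],[0,0,0],[0,0,0],[0,0,0],[0,0,0]]}'
python3 -m pendant '{"travel":[[0,0,-2],[0,0,-1],[0,0,-1],[0,0,0],[0,0,0]],"delta_rot":[[0,0,0],[0,0,0],[0,0,0],[0,0,0],[0,0,0]]}'
python3 - <<'E'
from p import *
s=env.observe();print(s["position"],s["ft_force"])
for n in("side","wrist"): im,m=snap(n,n+"5")
a=cv2.imread("pics/side5.png")[110:194,265:345];b=cv2.imread("pics/wrist5.png")
cv2.imwrite("pics/c5.png",np.hstack([cv2.resize(a,(366,384),interpolation=2),b[:,60:480]]))
E
```

```text
time_s: 7.7
position: [0.5315, -0.203, 0.0875]
tool_rot: [[0.0, -0.001, 1.0], [-0.0, 1.0, 0.001], [-1.0, -0.0, 0.0]]
ft_force: [1.0, -1.2, -0.8]
grip_width: 0.0226
time_s: 8.12
position: [0.5314, -0.2029, 0.0833]
tool_rot: [[-0.0, -0.001, 1.0], [0.0, 1.0, 0.001], [-1.0, 0.0, -0.0]]
ft_force: [-0.3, -0.4, -1.6]
grip_width: 0.0227
[ 0.53138922 -0.20289659  0.08333202] [-0.30434581 -0.38153363 -1.6385361 ]
```

View pics/c5.png

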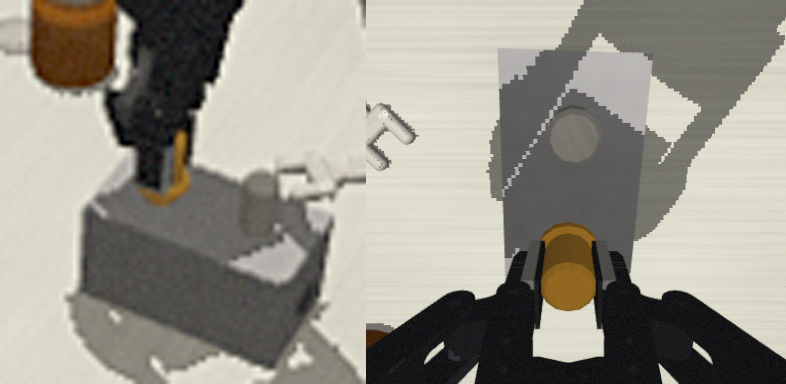

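Nose is in the port with no contact force. Continue in small steps.

```bash
Z='[0,0,0]'; python3 -m pendant '{"travel":[[0,0,-1],[0,0,-1],[0,0,-1],[0,0,0],[0,0,0]],"delta_rot":[[0,0,0],[0,0,0],[0,0,0],[0,0,0],[0,0,0]]}' | grep -E "pos|force"
python3 -m pendant '{"travel":[[0,0,-1],[0,0,-1],[0,0,0],[0,0,0]],"delta_rot":[[0,0,0],[0,0,0],[0,0,0],[0,0,0]]}'| grep -E "pos|force"
```

```text
position: [0.5314, -0.2029, 0.0802]
ft_force: [-0.0, 0.0, -1.7]
position: [0.5314, -0.2029, 0.0783]
ft_force: [-0.2, 0.6, -1.4]
```

```bash
python3 -m pendant '{"travel":[[0,0,-1],[0,0,0],[0,0,0]],"delta_rot":[[0,0,0],[0,0,0],[0,0,0]]}' | grep -E "pos|force"
python3 -m pendant '{"travel":[[0,0,-1],[0,0,0],[0,0,0]],"delta_rot":[[0,0,0],[0,0,0],[0,0,0]]}'| grep -E "pos|force"
```

```text
position: [0.5314, -0.2029, 0.0773]
ft_force: [0.6, 0.4, -0.6]
position: [0.5314, -0.2029, 0.0763]
ft_force: [-0.4, -0.5, -1.2]
```

```bash
python3 -m pendant '{"travel":[[0,0,-0.7],[0,0,0],[0,0,0]],"delta_rot":[[0,0,0],[0,0,0],[0,0,0]]}' | grep -E "pos|force"
```

```text
position: [0.5314, -0.2029, 0.0756]
ft_force: [-0.0, 0.4, -1.0]
```

```bash
for i in 1 2; do python3 -m pendant '{"travel":[[0,0,-0.5],[0,0,0],[0,0,0]],"delta_rot":[[0,0,0],[0,0,0],[0,0,0]]}' | grep -E "pos|force"; done
```

```text
position: [0.5314, -0.2029, 0.0754]
ft_force: [-1.3, 0.7, 2.3]
position: [0.5315, -0.203, 0.0753]
ft_force: [-1.8, 0.6, 5.9]
```

Contact at exactly the predicted seat height (0.0754). Release, rise and look.

```bash
python3 -m pendant '{"travel":[[0,0,0.5],[0,0,0],[0,0,0],[0,0,0],[0,0,0],[0,0,0],[0,0,0]],"delta_rot":[[0,0,0],[0,0,0],[0,0,0],[0,0,0],[0,0,0],[0,0,0],[0,0,0]]}' 45
python3 -m pendant '{"travel":[[0,0,3],[0,0,8],[0,0,15],[0,0,20],[0,0,20],[0,0,15],[-30,0,0],[-15,0,0],[0,0,0],[0,0,0],[0,0,0],[0,0,0]],"delta_rot":[[0,0,0],[0,0,0],[0,0,0],[0,0,0],[0,0,0],[0,0,0],[0,0,0],[0,0,0],[0,0,0],[0,0,0],[0,0,0],[0,0,0]]}'
python3 - <<'E'
from p import *
s=env.observe();print(s["position"],s["tool_rot"].round(3).tolist())
for n in("side","wrist"): im,m=snap(n,n+"6")
b=cv2.imread("pics/wrist6.png");a=cv2.imread("pics/side6.png")[110:194,265:345]
print([proj("wrist",p).round(1) for p in((.5314,-.203,.103),(.5314,-.203,.073),(.469,-.201,.106))])
cv2.imwrite("pics/c6.png",np.hstack([cv2.resize(a,(366,384),interpolation=2),b[:,60:480]]))
E
```

```text
time_s: 10.8
position: [0.5314, -0.2029, 0.0751]
tool_rot: [[-0.0, -0.001, 1.0], [-0.0, 1.0, 0.001], [-1.0, -0.0, -0.0]]
ft_force: [-0.4, 0.1, 0.4]
grip_width: 0.0452
time_s: 11.8
position: [0.4872, -0.203, 0.1562]
tool_rot: [[0.0, -0.001, 1.0], [-0.0, 1.0, 0.001], [-1.0, -0.0, 0.0]]
ft_force: [-0.3, 0.2, -0.6]
grip_width: 0.0453
[ 0.48715743 -0.20301067  0.1561779 ] [[0.0, -0.001, 1.0], [-0.0, 1.0, 0.001], [-1.0, -0.0, 0.0]]
[array([259.3, 277.2]), array([259.7, 256.1]), array([262.3, 192.7])]
```

View pics/c6.png

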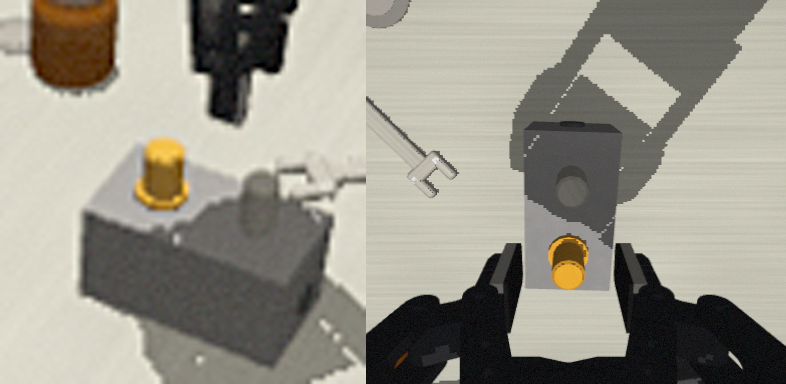

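Connector stands upright with its flange flat on the block (wrist: flange (262,254), head (263,276)); pin head at about (265,187). Pin y comes from its offset to the connector, whose TCP y at release is known.

```bash
python3 - <<'E'
from p import *
im=cv2.imread("pics/wrist6.png"); g=cv2.cvtColor(im,6); s=env.observe()
hs=cv2.cvtColor(im,40); r=im[...,2].copy(); r[(hs[...,1]<130)]=0
print("conn lit");[ell(r,235,292,225,300,t,False) for t in(190,)]
b=(hs[...,1]>130)&(hs[...,0]>8)&(hs[...,0]<32)
for y in range(236,292,4): q=np.where(b[y,235:292])[0]+235; print(y,q.min(),q.max(),(q.min()+q.max())/2,end="; ") if len(q) else 0
print(); print(g[187,245:290],g[176,245:290],g[170:212,265])
for t in(75,82,88,92): ell(g,245,287,168,212,t,False)
for a in((262.5,276,.103),(265.5,187,.106),(265.5,192.7,.106)): print(a,onz("wrist",*a))
E
```

```text
conn lit
  ell [261.84 275.08  27.14  30.68] (95, 289, 250, 227)
  ell [266.51 256.21  37.27  46.36] (60, 101, 192, 214)
  ell [278.72 254.04   4.17  18.94] (338, 155, 34, 162)
236 254 269 261.5; 240 249 275 262.0; 244 246 279 262.5; 248 243 281 262.0; 252 242 281 261.5; 256 242 281 261.5; 260 243 281 262.0; 264 245 279 262.0; 268 247 277 262.0; 272 246 278 262.0; 276 246 278 262.0; 280 247 277 262.0; 284 249 274 261.5; 288 255 269 262.0; 
[ 79  81  79  79  78  84  88  91  95 101  98 100 100  98  98  99  97  97
  97  98  97  99 100  99  99  97  95  95  94  93  98  98  99  93  91  89
  82  76  80  80  76  78  79  81  78] [77 78 79 78 80 79 68 61 64 63 63 63 66 61 63 64 68 77 87 88 83 81 80 74
 71 66 66 66 69 67 68 66 66 65 68 76 77 79 82 81 79 82 77 80 80] [ 67  63  63  64  63  64  83  86  88  89  96 100  99  98 102 100 101  97
 100 100 100  96  99  97  99  94  99 100  98 100  99 101 102 102  99  99
  93  81  76  76  80  78]
  ell [265.5  190.88  47.25  51.42] (0, 0, 336, 352)
  ell [265.79 191.59  30.85  32.5 ] (35, 67, 272, 253)
  ell [265.76 191.84  28.43  29.99] (51, 76, 244, 237)
  ell [265.39 192.59  26.38  27.86] (55, 93, 226, 217)
(262.5, 276, 0.103) [ 0.53040867 -0.20079838  0.103     ]
(265.5, 187, 0.106) [ 0.46528481 -0.19903852  0.106     ]
(265.5, 192.7, 0.106) [ 0.46900393 -0.19902188  0.106     ]
```

```bash
python3 -m pendant '{"travel":[[-9,1.1,0],[-9,1.1,0],[0,0,-12],[0,0,-14],[0,0,-12],[0,0,-8],[0,0,-6],[0,0,0],[0,0,0],[0,0,0]],"delta_rot":[[0,0,0],[0,0,0],[0,0,0],[0,0,0],[0,0,0],[0,0,0],[0,0,0],[0,0,0],[0,0,0],[0,0,0]]}' 36
python3 - <<'E'
from p import *
s=env.observe();im,m=snap("wrist","w7");g=cv2.cvtColor(im,7)
print(s["position"],[proj("wrist",p).round(1) for p in((.469,-.2008,.106),s["position"])])
cv2.imwrite("pics/w7c.png",cv2.resize(im[180:330,160:360,::-1],(800,600),interpolation=2))
E
```

```text
time_s: 12.73
position: [0.4686, -0.2009, 0.1047]
tool_rot: [[0.001, -0.001, 1.0], [-0.001, 1.0, 0.001], [-1.0, -0.001, 0.001]]
ft_force: [0.2, 0.7, 0.1]
grip_width: 0.0357
[ 0.46858332 -0.20089571  0.10467946] [array([258.6, 259.6]), array([258.4, 257.5])]
```

View pics/w7c.png

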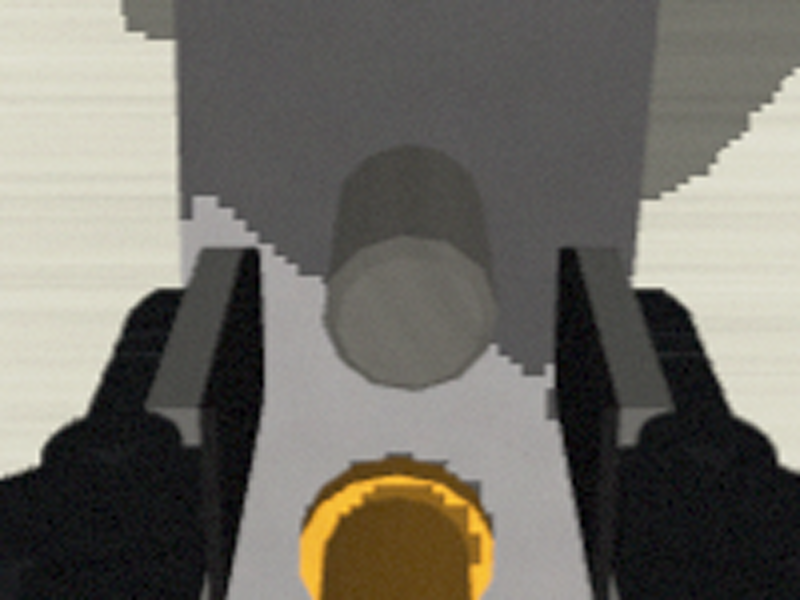

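Pads' inner faces are at zoomed columns 263 and 556 (mid 409.5), pin head centre at 411.5, so only +0.2 mm in y is needed. Descend and grip in two stages.

```bash
python3 -m pendant '{"travel":[[0,0.2,-6],[0,0,-8],[0,0,-6],[0,0,-4],[0,0,-1.5],[0,0,0],[0,0,0],[0,0,0]],"delta_rot":[[0,0,0],[0,0,0],[0,0,0],[0,0,0],[0,0,0],[0,0,0],[0,0,0],[0,0,0]]}'
python3 -m pendant '{"travel":[[0,0,0],[0,0,0],[0,0,0],[0,0,0],[0,0,0],[0,0,0]],"delta_rot":[[0,0,0],[0,0,0],[0,0,0],[0,0,0],[0,0,0],[0,0,0]]}' 18 30
python3 -m pendant '{"travel":[[0,0,0],[0,0,0],[0,0,0],[0,0,0],[0,0,0],[0,0,0]],"delta_rot":[[0,0,0],[0,0,0],[0,0,0],[0,0,0],[0,0,0],[0,0,0]]}'
python3 -c "
from h import *
for i in range(6): eyes.get_image('side'); s=env.observe();print(s['ft_force'].round(2),s['wrist_torque'].round(3),s['position'].round(5))"
```

```text
time_s: 13.45
position: [0.4685, -0.2006, 0.0788]
tool_rot: [[0.0, -0.001, 1.0], [-0.0, 1.0, 0.001], [-1.0, -0.0, 0.0]]
ft_force: [-0.4, 0.4, 0.3]
grip_width: 0.0359
time_s: 13.95
position: [0.4686, -0.2007, 0.0789]
tool_rot: [[0.001, -0.001, 1.0], [-0.001, 1.0, 0.001], [-1.0, -0.001, 0.001]]
ft_force: [-0.8, -0.5, 5.2]
grip_width: 0.0204
time_s: 14.45
position: [0.4686, -0.2007, 0.0789]
tool_rot: [[0.001, -0.001, 1.0], [-0.001, 1.0, 0.001], [-1.0, -0.001, 0.001]]
ft_force: [-0.4, 0.2, 5.7]
grip_width: 0.0211
[-0.26 -0.32  5.48] [-0.031  0.053 -0.012] [ 0.46857 -0.20066  0.07891]
[ 0.89 -0.09  5.97] [-0.078  0.114  0.011] [ 0.4686  -0.20069  0.07891]
[-0.39 -0.86  4.91] [-0.056  0.029 -0.   ] [ 0.46861 -0.20066  0.07893]
[ 0.02 -0.23  5.8 ] [-0.061  0.072  0.008] [ 0.46861 -0.20066  0.07894]
[-0.06 -0.35  6.13] [-0.042  0.024 -0.044] [ 0.46859 -0.20068  0.07893]
[-1.59 -0.99  6.1 ] [-0.08   0.049  0.016] [ 0.4686  -0.20069  0.07892]
```

Lateral force is near zero. Draw slowly, checking force.

```bash
python3 -m pendant '{"travel":[[0,0,0.3],[0,0,0.3],[0,0,0.4],[0,0,0],[0,0,0]],"delta_rot":[[0,0,0],[0,0,0],[0,0,0],[0,0,0],[0,0,0]]}'
python3 -m pendant '{"travel":[[0,0,0.5],[0,0,0.7],[0,0,0.8],[0,0,1],[0,0,1],[0,0,0],[0,0,0]],"delta_rot":[[0,0,0],[0,0,0],[0,0,0],[0,0,0],[0,0,0],[0,0,0],[0,0,0]]}'
python3 -c "
from h import *
F=[]
for i in range(8): eyes.get_image('side'); s=env.observe();F.append(np.r_[s['ft_force'],s['wrist_torque']])
print(np.mean(F,0).round(2),s['position'].round(5))"
```

```text
time_s: 15.17
position: [0.4682, -0.2003, 0.0793]
tool_rot: [[-0.001, -0.001, 1.0], [0.001, 1.0, 0.001], [-1.0, 0.001, -0.001]]
ft_force: [-0.5, -0.0, -1.3]
grip_width: 0.0206
time_s: 15.75
position: [0.4684, -0.2005, 0.0837]
tool_rot: [[0.0, -0.001, 1.0], [-0.0, 1.0, 0.001], [-1.0, -0.0, 0.0]]
ft_force: [-0.6, -0.5, -1.9]
grip_width: 0.021
[-0.06 -0.01 -1.52  0.   -0.   -0.02] [ 0.46838 -0.20048  0.08359]
```

```bash
python3 -m pendant '{"travel":[[0,0,1],[0,0,1.5],[0,0,2],[0,0,2],[0,0,2],[0,0,2],[0,0,2],[0,0,2],[0,0,2],[0,0,0],[0,0,0]],"delta_rot":[[0,0,0],[0,0,0],[0,0,0],[0,0,0],[0,0,0],[0,0,0],[0,0,0],[0,0,0],[0,0,0],[0,0,0],[0,0,0]]}'
python3 -m pendant '{"travel":[[0,0,1.5],[0,0,2],[0,0,2],[0,0,1.5],[0,0,1],[0,0,0.8],[0,0,0],[0,0,0],[0,0,0],[0,0,0]],"delta_rot":[[0,0,0],[0,0,0],[0,0,0],[0,0,0],[0,0,0],[0,0,0],[0,0,0],[0,0,0],[0,0,0],[0,0,0]]}'
python3 - <<'E'
from h import *
F=[]
for i in range(8): eyes.get_image('side'); s=env.observe();F.append(np.r_[s['ft_force'],s['wrist_torque']])
print(np.mean(F,0).round(2),s['position'].round(5))
for n in("side","wrist"): snap(n,n+"8")
a=cv2.imread("pics/side8.png")[110:194,265:345];b=cv2.imread("pics/wrist8.png")
cv2.imwrite("pics/c8.png",np.hstack([cv2.resize(a,(480,504),interpolation=2),cv2.resize(b[170:350,210:320],(308,504),interpolation=2)]))
E
```

```text
time_s: 17.07
position: [0.4684, -0.2005, 0.1002]
tool_rot: [[0.0, -0.001, 1.0], [-0.0, 1.0, 0.001], [-1.0, -0.0, 0.0]]
ft_force: [0.1, -0.7, -0.9]
grip_width: 0.0206
time_s: 17.9
position: [0.4684, -0.2005, 0.1089]
tool_rot: [[-0.0, -0.001, 1.0], [0.0, 1.0, 0.001], [-1.0, 0.0, -0.0]]
ft_force: [-0.0, 0.0, -1.2]
grip_width: 0.0204
[ 0.16  0.05 -1.23 -0.   -0.   -0.01] [ 0.46841 -0.20049  0.10891]
```

View pics/c8.png

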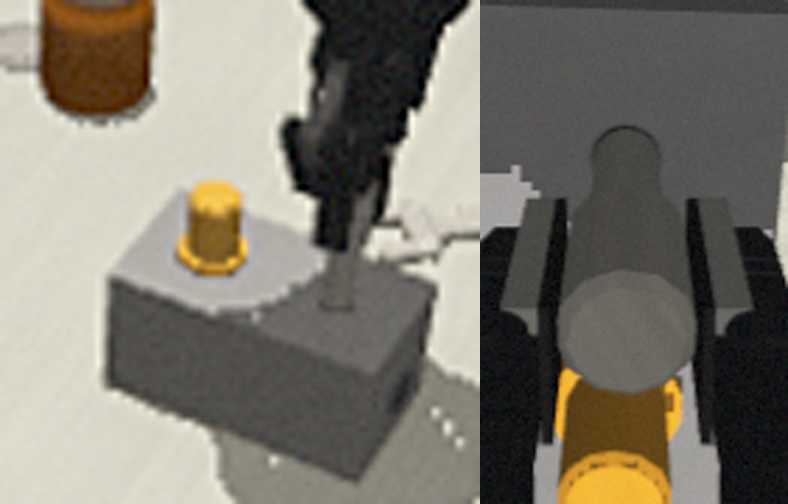

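The pin is drawn out with its dark line at the bore mouth, the block is flat and unmoved, and the connector is seated. The only force is the pin's weight. Handing in.

```bash
python3 -c "
from h import *
print(close_job())"
```

```text
the job is handed in; nothing more can be done
None
```

The job is handed in at about 18 s of the 56 s allowed. The connector is in the inlet port and released, and the gripper is holding the pin drawn up about 30 mm.

- **Connector:** its flange met the block at TCP height 0.0754 m, the height predicted for seating, with less than 2 N sideways. After release, and again at the end, the pictures show it upright with its flange flat on the block.
- **Pin:** I gripped its head and drew it straight up, from TCP height 0.0790 m to 0.1089 m. That is 29.9 mm, give or take about 0.5 mm because the exact moment it left the floor had to be inferred. The last averaged force was about 0.2 N or less sideways and −1.2 N vertically, which is the pin's own weight.
- **Last pictures:** the dark line on the shaft appears level with the block's top, and the block is flat and looks unmoved. At that resolution the line only roughly confirms the height.
- **Disagreements:** the wrist camera read about 1.6–2 mm off sideways against the fingers, so I measured relative to the fingers and the connector instead. The reported grip openings were 1–2 mm below the head diameters given. The grip also pressed about 6 N down on the pin before the lift, and that cleared as it rose.
- **Not checked:** I did not re-measure the turntable or the other parts after the grasp. Nothing in the forces suggested they were touched.

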